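# Clamp a pipe collar in the sprung-jaw station

### The job

Hook the steel pull loop of the clamping station, draw the sprung jaw back until it hits its stop, and shift the loop sideways into the notch so that the jaw stays open by itself. Set the white flanged collar flange down in the open nest, then free the loop from the notch again so that the jaw springs forward and clamps the collar against the end stop. Leave the other loose things on the bench where they are.

Things in the scene. Friction and masses are not known exactly. Their poses are not given: they have to be found in the camera images.
- station: Fixed clamping station: grey base plate 20 thick, 380 long (its x from -220 to +160), 130 wide (100 at the rear). Origin at table height; -x end towards the robot, z up, +y the side of the notch. A slotted steel gate plate, top at z = 42, is bolted on at x about -200 to -80; how far back differs by up to 24 mm from start to start and is not measured: the jaw's stop must be felt or seen.
- nest (a point): Centre of a clamped collar's underside, on the nest floor 20 above the table (station x = 70, y = 0); axes as the station's. Cheeks on both sides: inner faces 53 from it along y, tops 12 above the floor. Fixed end stop face 48 ahead (+x), top 18 above the floor. With the jaw shut the nest is only 76 long: the collar goes in only with the jaw drawn back.
- jaw (a joint): Sprung slide (m): travel of the jaw along the station's -x; 0 = shut on an empty nest, about 0.02 = clamping a collar, stop somewhere between 0.050 and 0.078. A spring pulls it forward: 4 N at 0, 70 N more per m. The jaw's face is at station x = 42 mm - travel, 90 wide, its top at z = 38; behind the face stands a tower up to z = 87.
- pull (a joint): Sideways slide (m) of the pull loop to the station's +y: 0 = in line, 0.024 = fully over. A 12 mm pin under the loop's rear bar runs in an L-shaped slot in the gate plate: the loop shifts over only within the last 8 mm before the stop. Let go there, the spring draws the pin 8 mm forward onto the slot's wall, which holds the jaw open; shifted back to 0 it is free (a short pull eases it).
- pull_eye (a point): Centre of the pull loop: horizontal rectangle of 12 mm round steel bar, inside opening 60 (station x) by 56 (station y), bar centre 78 above the table. Shut fingertips go in from above, with 36 mm free below the bar centre down to the gate plate. It moves with the jaw (to station -x) and the pull (to station +y).
- collar: Loose white plastic flanged collar, standing flange down: flange diameter 96, thickness 10; hub diameter 60 from 10 up to 50 above the underside; bore 44; 120 g. Origin at the centre of the flange's underside, z along the axis towards the hub. The only loose thing with a flange.
- ring_a: loose plain white plastic ring WITHOUT a flange, outside diameter 90, bore 54, height 40; origin at the centre of its underside. Bystander.
- ring_b: loose plain white plastic ring WITHOUT a flange, outside diameter 90, bore 54, height 40; origin at the centre of its underside. Bystander.
- ring_c: loose plain white plastic ring WITHOUT a flange, outside diameter 90, bore 54, height 40; origin at the centre of its underside. Bystander.
- hanger: loose round steel pipe clamp, diameter 80, height 24, with a lug; origin at the centre of its underside. Bystander.
- tape: loose roll of tan tape, diameter 100, height 48; origin at the centre of its underside. Bystander.
- cutter: loose blue pipe cutter lying flat, about 185 long, 22 high; origin under its middle, x towards its fork. Bystander.
There are look-alikes about, which are no part of the job. Leave any black look-alike of the collar alone.

How it is judged:
On the way, in this order (a step that is already met when the one before it is completed fails the run):
1. the jaw is drawn back and the loop is in its side notch, before the collar is in the nest (value of joint jaw above 0.035 m and value of joint pull above 0.012 m and y of collar in the frame of station below -0.1 m), for 0.3 s.
2. the collar sits flange down on the nest floor with the jaw still locked open (value of joint jaw above 0.035 m and value of joint pull above 0.012 m and angle between collar's own z axis and vertical below 0.1 rad and x of collar in the frame of station between 0.03 and 0.08 m and y of collar in the frame of station between -0.012 and 0.012 m and z of collar in the frame of station between 0.014 and 0.026 m), for 0.2 s.
At the end, for the whole second after the job is handed in: The loop is back in line (within 8 mm), the jaw has closed on the collar (travel 12 to 28 mm), and the collar lies flange down on the nest floor (tilt under 0.1 rad, height within 6 mm), against the end stop (centre within 8 mm of station x = 70 and 12 mm of y = 0), at rest (value of joint jaw between 0.012 and 0.028 m and value of joint pull below 0.008 m and x of collar in the frame of station between 0.062 and 0.078 m and y of collar in the frame of station between -0.012 and 0.012 m and z of collar in the frame of station between 0.014 and 0.026 m and angle between collar's own z axis and vertical below 0.1 rad and linear speed of collar below 0.02 m/s); the robot touches nothing.
It fails at once if another loose thing on the bench is shifted by more than 30 mm (distance of any of ring_a, ring_b, ring_c, hanger, tape, cutter from where it was at the start of the episode above 0.03 m).
It also fails if it takes over 64 s, if anything falls off the work surface, if the arm or the gripper's body presses on something with over 40 N, if the wrist force passes 120 N, or if a joint passes its speed limit or range.

### The arm

A 7-joint arm with a two-finger parallel gripper is mounted at the origin on the work surface. World frame = base frame: x ahead of the robot, y to its left, z up, the work surface at z = 0. Lengths are in m, angles in rad, forces in N, time in s.
With the tool pointing down it reaches from about 0.425 to 0.925 m from the base axis. Payload 6.8 kg.
Tool frame: the origin (TCP) lies on the centre line of the jaws, within the pads' length; the fingertips stand 14 mm ahead of it and the grasp point (between the pads) lies 5 mm behind it (bot.finger_overhang is the distance from the TCP to the fingertips, in m); z points along the fingers, y is the line along which they close (so a half turn about z gives the same grasp; the last joint's range is limited). The gripper opens to 85 mm and grips with 20 to 120 N. Pads are 22 mm wide; open, the fingers measure 114 mm over their backs; the gripper's body (76 mm by 85 mm) begins 54 mm behind the grasp point. The pads swing forward as they close: fully open they stand 13 mm farther back than shut.
Start: joints at [1.009, 0.477, 0.022, 1.555, -0.011, 1.109, -0.083], TCP at [0.296, -0.607, 0.245] pointing down, gripper open.
Joint ranges: [-2.96, 2.96], [-0.34, 2.1], [-1.41, 1.46], [0.24, 2.44], [-1.37, 4.51], [0.17, 1.92], [-2.96, 2.96]. Speed limits (rad/s): [2.39, 2.39, 3.14, 3.14, 3.14, 3.14, 3.14].

### API

Orientations are given as a unit quaternion [w, x, y, z].
In Python, from station import bot gives the robot as it stands.
- The arm moves only by the shell command python3 -m inch 'ROWS' [OPENING] [FORCE]. ROWS is JSON, a list of rows, each a list of 4 numbers: the shift along the tool's x, y, z in m, then the turn about the tool's z in degrees. A call has 1 to 12 rows; each row shifts and turns the commanded pose from where the row before left it, along the tool's axes as they then stand; what a row does not reach is not made up. A row lasts 1/10 s, in which the tool goes at most 50 mm and 8.59 degrees, less where a joint would pass 70% of its speed; a pose out of reach is approached as far as the arm can. A call is refused whole if a number of a shift passes 0.05 or a number of a turn 8.59, either way. A call with a gripper value outside its range is refused whole. OPENING is the finger opening in m, from 0 to 0.0854, set as the call begins (- or left out, the last holds). The fingers move at their own pace and stop on an object; FORCE is the grip in N (left out, the last holds). Time passes only in rows, so rows that do not move let the fingers close. It gives the time, the measured TCP pose, the force, the opening and the grip force at its end, in the units of the state.
- bot.get_obs(): the state, without advancing time (a new reading comes with each control period).
- bot.read_camera(name): name is "scene" or "top" or "wrist"; returns a dict with "color" (384x512x3 uint8, red, green, blue), "mtx" (3x3 intrinsics, pixels), "dist_coeffs" ([k1, k2, p1, p2, k3] as OpenCV has them; the pictures are not rectified), "world_from_camera" (4x4, takes a point from camera to world coordinates); the wrist camera has in their place "hand_eye" (4x4, takes a point from camera to tool coordinates, whose origin is the TCP and whose axes are the flange's). Camera axes: x right, y up, looking along -z (the intrinsics and any distortion apply to the point x, -y, -z); pixel columns grow to the right and rows downward; lengths in m; the calibration is good to about 2 mm. A picture is of the moment at which its call begins: read the wrist's pose just before it. There is no depth.
- bot.hand_in(): hands the job in; it is judged then, once.
The state is a dict: "t": time; "q": joint angles; "joint_vel": joint speeds; "joint_torque": joint torques, N m; "eef_pos": TCP position; "tool_rot": TCP orientation; "contact_force": force on the tool from outside, world axes, zero at the start; "torque": the same for the moment, N m; "gripper_width": opening from 0.0 (shut) to 1.0 (fully open); "grasp_force": force on a finger pad.
Only numpy, scipy, OpenCV 4.12 (cv2) and the standard library are available. Lean on these libraries where they do the work, as an engineer would, in place of code of your own. Each camera call takes 0.05 s, during which the arm holds its last target. There are 200 camera calls.

## Working session

There is one attempt and no reset: what is moved stays moved. The work goes in short steps, Python scripts to look and compute and a shell command to move; the robot and the scene stay as the last step left them, time stands still between calls to the robot, and variables do not carry over. Pictures are saved under pics/ and viewed, at most 10 in all, crops included, and the job is handed in when it is done.

```bash
ls; mkdir -p pics; cat > h.py <<'E'
import numpy as np, cv2, json
from station import bot
def shot(n):
    o=bot.get_obs(); c=bot.read_camera(n); 
    return o,c
def save(c,p): cv2.imwrite(p,c["color"][:,:,::-1])
E
python3 - <<'E'
from h import *
import pickle
for n in("scene","top"):
    o,c=shot(n); save(c,f"pics/{n}.png"); pickle.dump(c,open(n+".pkl","wb")); print(c["world_from_camera"].round(3).tolist(),c["mtx"].round(1).tolist(),c["dist_coeffs"])
print({k:np.round(v,3).tolist() for k,v in o.items()})
E
```

```text
pics
[[0.776, -0.503, 0.381, 1.086], [0.631, 0.63, -0.452, -0.723], [-0.013, 0.591, 0.807, 1.3], [0.0, 0.0, 0.0, 1.0]] [[485.2, 0.0, 253.6], [0.0, 485.2, 193.3], [0.0, 0.0, 1.0]] [-0.09581743  0.          0.          0.          0.        ]
[[0.004, 0.989, -0.147, 0.325], [-1.0, 0.002, -0.016, -0.05], [-0.016, 0.147, 0.989, 1.345], [0.0, 0.0, 0.0, 1.0]] [[403.2, 0.0, 247.8], [0.0, 403.2, 188.7], [0.0, 0.0, 1.0]] [-0.07984545  0.          0.          0.          0.        ]
{'t': 0.05, 'q': [1.009, 0.478, 0.022, 1.556, -0.012, 1.109, -0.083], 'joint_vel': [0.001, 0.0, -0.001, -0.001, -0.001, 0.002, 0.001], 'joint_torque': [0.004, -59.83, 1.615, -28.226, 0.013, 0.005, -0.0], 'eef_pos': [0.296, -0.606, 0.244], 'tool_rot': [-0.001, 0.974, 0.225, -0.0], 'contact_force': [0.472, -0.119, 0.767], 'torque': [-0.029, 0.024, -0.007], 'grasp_force': 0.0, 'gripper_width': 1.0}
```

View pics/top.png

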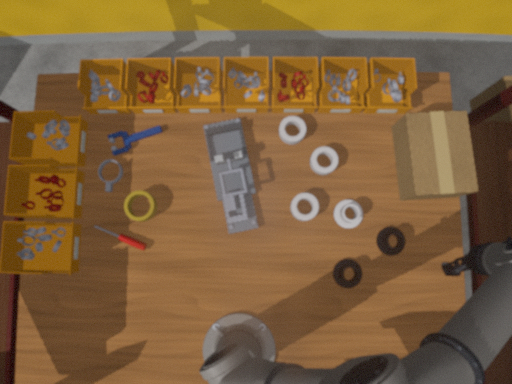

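View pics/scene.png

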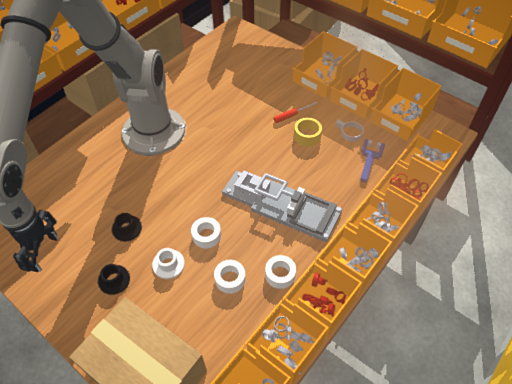

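Top view: station from (243,231) at the robot end to (224,122) at the far end. There are four white round things: (292,129), (324,159) and (305,206) are plain rings. (348,213) shows a hub on a flange (scene picture 168,263), so it's the collar. I'll confirm with an enlarged crop.

```bash
python3 - <<'E'
from h import *
import pickle
t=pickle.load(open("top.pkl","rb"))["color"][:,:,::-1]
s=pickle.load(open("scene.pkl","rb"))["color"][:,:,::-1]
r=lambda im,x,y,w,h,k:cv2.resize(im[y:y+h,x:x+w],None,fx=k,fy=k,interpolation=cv2.INTER_CUBIC)
A=r(t,195,110,80,130,4.6)   # 368x598
B=r(s,215,160,130,90,3.3); C=r(t,285,180,100,60,4)
im=np.zeros((600,800,3),np.uint8); im[:A.shape[0],:A.shape[1]]=A; im[:B.shape[0],370:370+B.shape[1]]=B; im[310:310+C.shape[0],370:370+C.shape[1]]=C
cv2.imwrite("pics/crop.png",im)
E
```

```text
(no output)
```

View pics/crop.png

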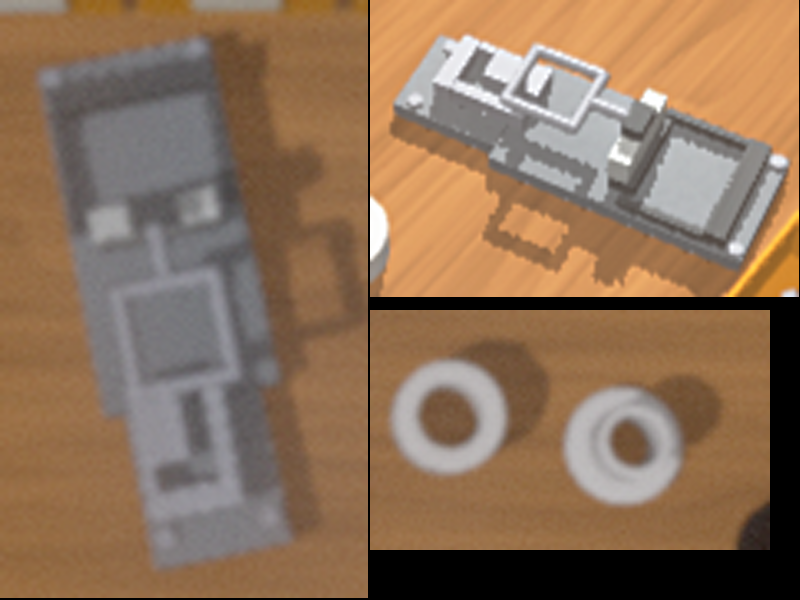

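The crop confirms it: the right-hand ring has a hub on a flange, so it is the collar. The loop is centred near full-picture (233,182), and the notch of the L-slot goes to the left (+y). Now positions.

```bash
cat >> h.py <<'E'
def world(c,uv,z,T=None):
    T=c["world_from_camera"] if T is None else T
    p=cv2.undistortPoints(np.array([[uv]],float),c["mtx"],np.array(c["dist_coeffs"]))[0,0]
    d=T[:3,:3]@np.array([p[0],-p[1],-1]); o=T[:3,3]
    return o+d*(z-o[2])/d[2]
from scipy.spatial.transform import Rotation as R
def tool(o):
    T=np.eye(4); q=o["tool_rot"]; T[:3,:3]=R.from_quat([q[1],q[2],q[3],q[0]]).as_matrix(); T[:3,3]=o["eef_pos"]; return T
def togo(xyz,yaw=None):
    o=bot.get_obs(); T=tool(o); d=T[:3,:3].T@(np.array(xyz)-T[:3,3])
    print("tcp",T[:3,3].round(4),"tool x dir yaw",np.degrees(np.arctan2(T[1,0],T[0,0])).round(2),"y dir yaw",np.degrees(np.arctan2(T[1,1],T[0,1])).round(2),"shift mm",(1000*d).round(1))
E
python3 - <<'E'
from h import *
import pickle
c=pickle.load(open("top.pkl","rb"))
f=lambda x,y:(195+x/4.6,110+y/4.6)
pts={"FL":(40,72),"FR":(210,42),"RR":(292,540),"RL":(155,568)}
P={k:world(c,f(*v),.02) for k,v in pts.items()}
for k in P: print(k,P[k].round(4))
fc=(P["FL"]+P["FR"])/2; rc=(P["RR"]+P["RL"])/2; d=fc-rc; print("len",np.linalg.norm(d),"w",np.linalg.norm(P["FL"]-P["FR"]),np.linalg.norm(P["RL"]-P["RR"]),"yaw",np.degrees(np.arctan2(d[1],d[0])))
u=d/np.linalg.norm(d); print("origin",(rc+u*.22+fc-u*.16)/2,"nest",fc-u*.09)
for v in [(110,290),(218,270),(240,375),(130,392),(175,332)]: print("loop",world(c,f(*v),.078).round(4))
print("collar",world(c,(348,214),.005),world(c,(350.7,212.5),.05))
s=pickle.load(open("scene.pkl","rb"))
print("scene collar hubtop",world(s,(168,257),.05))
g=lambda x,y:(215+(x-370)/3.3,160+y/3.3)
for v in [(530,45),(607,75),(578,128),(502,92)]: print("loop s",world(s,g(*v),.078).round(4))
print(bot.get_obs()["t"],c.keys())
togo((.5,0,.2))
E
```

```text
FL [0.7394 0.1235 0.02  ]
FR [ 0.7622 -0.0027  0.02  ]
RR [ 0.3937 -0.0637  0.02  ]
RL [0.3735 0.0338 0.02  ]
len 0.37483679201229864 w 0.12825284473612283 0.09953650012102849 yaw 11.593000854999266
origin [0.59660586 0.028738   0.02      ] nest [0.66264891 0.04228628 0.02      ]
loop [0.5637 0.0636 0.078 ]
loop [ 0.5779 -0.0115  0.078 ]
loop [ 0.5041 -0.0272  0.078 ]
loop [0.4921 0.0487 0.078 ]
loop [0.5341 0.018  0.078 ]
collar [ 0.43942919 -0.36225862  0.005     ] [ 0.44042073 -0.36065968  0.05      ]
scene collar hubtop [ 0.44531008 -0.35857333  0.05      ]
loop s [0.4839 0.0429 0.078 ]
loop s [0.5647 0.0603 0.078 ]
loop s [ 0.581  -0.0069  0.078 ]
loop s [ 0.4987 -0.0186  0.078 ]
0.1 dict_keys(['color', 'mtx', 'dist_coeffs', 'world_from_camera'])
tcp [ 0.2957 -0.6062  0.2444] tool x dir yaw 26.0 y dir yaw -64.0 shift mm [ 449.4 -455.2   45.1]
```

```bash
python3 - <<'E'
from h import *
togo((.535,.019,.2))
E
```

```text
tcp [ 0.2957 -0.6062  0.2444] tool x dir yaw 26.0 y dir yaw -64.0 shift mm [ 489.2 -457.    45.1]
```

```bash
python3 -m inch '[[0.034,-0.032,0,0],[0.034,-0.032,0,0],[0.034,-0.032,0,0],[0.034,-0.032,0,0],[0.034,-0.032,0,0],[0.034,-0.032,0,0],[0.034,-0.032,0,0],[0.034,-0.032,0,0],[0.034,-0.032,0,0],[0.034,-0.032,0,0],[0.034,-0.032,0,0],[0.034,-0.032,0,0]]' 0
python3 -m inch '[[0.033,-0.03,0.01,0],[0.033,-0.03,0.01,0],[0.015,-0.013,0.01,0],[0,0,0.01,7.2],[0,0,0,7.2],[0,0,0,0],[0,0,0,0]]'
python3 - <<'E'
from h import *
togo((.535,.019,.2))
E
```

```text
t: 1.3
eef_pos: [0.4944, -0.081, 0.2452]
tool_rot: [0.0, 0.974, 0.225, -0.0]
contact_force: [0.7, -0.5, -0.7]
gripper_width: 0.004
grasp_force: 0.0
t: 2.0
eef_pos: [0.535, 0.0183, 0.2053]
tool_rot: [0.0, 0.995, 0.103, -0.0]
contact_force: [0.1, -0.4, 0.8]
gripper_width: 0.007
grasp_force: 0.0
tcp [0.535  0.0183 0.2053] tool x dir yaw 11.78 y dir yaw -78.22 shift mm [ 0.1 -0.6  5.3]
```

```bash
python3 - <<'E'
from h import *
import pickle
o,c=shot("wrist"); save(c,"pics/w1.png"); pickle.dump((o,c),open("w1.pkl","wb")); print(c["hand_eye"].round(3).tolist(),c["mtx"][0,0])
E
```

```text
[[-0.0, 0.965, 0.262, 0.066], [1.0, -0.0, 0.002, 0.002], [0.002, 0.262, -0.965, -0.128], [0.0, 0.0, 0.0, 1.0]] 276.970876560604
```

View pics/w1.png

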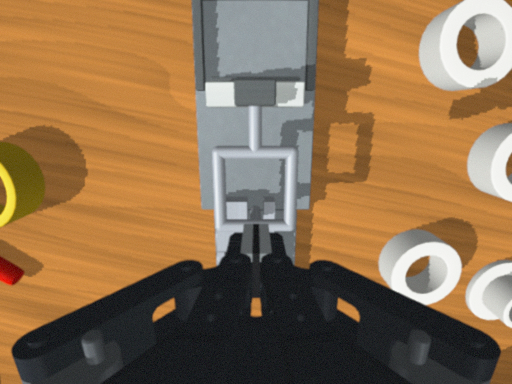

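The wrist view shows the loop's bar corners at about (217,153), (294,153), (292,225) and (219,225), with the shut fingertips just behind its rear bar.

```bash
python3 - <<'E'
from h import *
import pickle
o,c=pickle.load(open("w1.pkl","rb")); T=tool(o)@c["hand_eye"]
P=[world(c,v,.078,T) for v in [(217,153),(294,153),(292,225),(219,225)]]
for p in P: print(p.round(4))
m=np.mean(P,0); print("centre",m, "sizes",[np.linalg.norm(P[i]-P[i-1]).round(4) for i in range(4)], "yaw",np.degrees(np.arctan2(*(P[0]-P[3]+P[1]-P[2])[[1,0]])))
for v in [(196,130),(312,150),(195,20),(317,20)]: print("base edge",world(c,v,.02,T).round(4))
togo((*m[:2],.068))
E
```

```text
[0.5609 0.0588 0.078 ]
[ 0.5754 -0.0108  0.078 ]
[ 0.5058 -0.0259  0.078 ]
[0.491  0.0449 0.078 ]
centre [0.53326808 0.01675407 0.078     ] sizes [np.float64(0.0713), np.float64(0.0711), np.float64(0.0712), np.float64(0.0723)] yaw 11.756514589965597
base edge [0.5725 0.0927 0.02  ]
base edge [ 0.5773 -0.0392  0.02  ]
base edge [0.6825 0.1114 0.02  ]
base edge [ 0.708  -0.0112  0.02  ]
tcp [0.5351 0.0183 0.2054] tool x dir yaw 11.76 y dir yaw -78.24 shift mm [ -2.1   1.1 137.4]
```

```bash
python3 -m inch '[[-0.002,0.001,0.045,0],[0,0,0.045,0],[0,0,0.03,0],[0,0,0.017,0],[0,0,0,0]]'
python3 -m inch '[[-0.01,0,0,0],[-0.01,0,0,0],[-0.01,0,0,0],[-0.01,0,0,0],[-0.01,0,0,0],[-0.01,0,0,0],[0,0,0,0]]'
```

```text
t: 2.55
eef_pos: [0.5316, 0.0167, 0.0662]
tool_rot: [-0.0, 0.995, 0.102, -0.002]
contact_force: [-0.7, 0.9, 0.5]
gripper_width: -0.001
grasp_force: 0.0
t: 3.25
eef_pos: [0.4758, 0.0049, 0.07]
tool_rot: [0.0, 0.995, 0.101, 0.003]
contact_force: [5.4, 0.7, -3.7]
gripper_width: -0.003
grasp_force: 3.0
```

```bash
python3 -m inch '[[-0.006,0,0,0],[-0.006,0,0,0],[0,0,0,0]]';python3 -m inch '[[-0.005,0,0,0],[0,0,0,0]]';python3 -m inch '[[-0.005,0,0,0],[0,0,0,0]]'
```

```text
t: 3.55
eef_pos: [0.4653, 0.0028, 0.0701]
tool_rot: [-0.0, 0.995, 0.101, 0.004]
contact_force: [7.5, 1.1, -3.8]
gripper_width: 0.0
grasp_force: 3.4
t: 3.75
eef_pos: [0.4608, 0.0019, 0.0701]
tool_rot: [-0.0, 0.995, 0.101, 0.004]
contact_force: [6.8, 0.6, -3.2]
gripper_width: -0.002
grasp_force: 3.6
t: 3.95
eef_pos: [0.4561, 0.0009, 0.0702]
tool_rot: [-0.0, 0.995, 0.101, 0.004]
contact_force: [7.3, 1.2, -2.9]
gripper_width: -0.0
grasp_force: 3.8
```

```bash
python3 -m inch '[[-0.004,0,0,0],[0,0,0,0]]';python3 -m inch '[[-0.004,0,0,0],[0,0,0,0]]';python3 -m inch '[[-0.004,0,0,0],[0,0,0,0]]'
```

```text
t: 4.15
eef_pos: [0.4544, 0.0006, 0.0705]
tool_rot: [-0.0, 0.995, 0.101, 0.006]
contact_force: [12.4, 1.8, -8.6]
gripper_width: -0.003
grasp_force: 6.4
t: 4.35
eef_pos: [0.4541, 0.0006, 0.0712]
tool_rot: [-0.001, 0.995, 0.101, 0.01]
contact_force: [20.6, 2.2, -14.6]
gripper_width: 0.004
grasp_force: 10.3
t: 4.55
eef_pos: [0.4539, 0.0007, 0.072]
tool_rot: [-0.001, 0.995, 0.102, 0.013]
contact_force: [28.2, 3.5, -20.1]
gripper_width: 0.004
grasp_force: 14.2
```

```bash
python3 -m inch '[[0.008,0,0,0],[0,-0.006,0,0],[0,-0.008,0,0],[0,-0.008,0,0],[0,-0.008,0,0],[0,0,0,0]]';python3 -m inch '[[0,-0.006,0,0],[0,0,0,0]]';python3 -m inch '[[0,-0.004,0,0],[0,0,0,0]]'
```

```text
t: 5.15
eef_pos: [0.4484, 0.0301, 0.0711]
tool_rot: [-0.0, 0.995, 0.101, 0.006]
contact_force: [8.7, 1.3, 1.9]
gripper_width: -0.001
grasp_force: 4.8
t: 5.35
eef_pos: [0.4472, 0.0351, 0.071]
tool_rot: [0.0, 0.995, 0.101, 0.006]
contact_force: [9.7, -1.7, 1.4]
gripper_width: -0.002
grasp_force: 5.0
t: 5.55
eef_pos: [0.4465, 0.0385, 0.071]
tool_rot: [0.0, 0.995, 0.101, 0.006]
contact_force: [10.7, -3.0, 0.8]
gripper_width: -0.003
grasp_force: 5.1
```

```bash
python3 -m inch '[[0,-0.004,0,0],[0,0,0,0]]';python3 -m inch '[[0,-0.004,0,0],[0,0,0,0]]'
python3 - <<'E'
from h import *
o,c=shot("wrist"); o2,t=shot("top"); 
im=np.zeros((600,512,3),np.uint8); im[:250]=c["color"][:250,:,::-1]; im[250:]=cv2.resize(t["color"][105:240,190:290,::-1],(260,350),interpolation=cv2.INTER_CUBIC)[:, :].repeat(1,0) if 0 else 0
k=cv2.resize(t["color"][105:240,190:290,::-1],(259,350),interpolation=cv2.INTER_CUBIC); im[250:,:259]=k
cv2.imwrite("pics/w2.png",im)
E
```

```text
t: 5.75
eef_pos: [0.4461, 0.0403, 0.0709]
tool_rot: [0.001, 0.995, 0.1, 0.006]
contact_force: [13.5, -10.4, -0.0]
gripper_width: -0.001
grasp_force: 10.9
t: 5.95
eef_pos: [0.4459, 0.0407, 0.071]
tool_rot: [0.003, 0.995, 0.098, 0.006]
contact_force: [17.0, -22.1, -1.6]
gripper_width: 0.002
grasp_force: 15.9
```

View pics/w2.png

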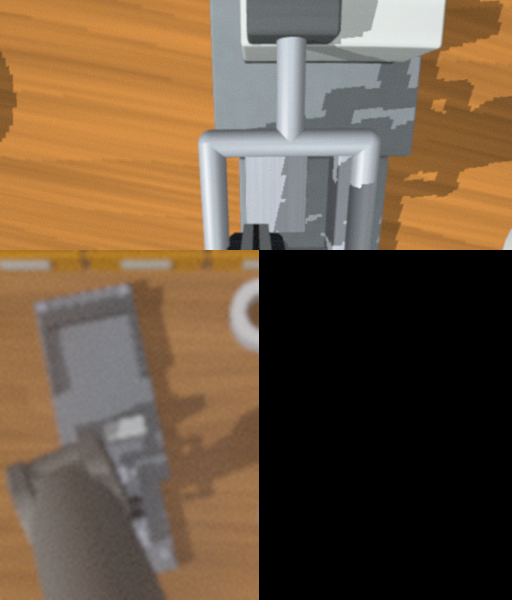

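The wrist picture shows the loop shifted fully left of the stem's old line. I'll ease forward so the pin seats, centre the fingers and lift out.

```bash
python3 -m inch '[[0.004,0.002,0,0],[0.005,0,0,0],[0.006,0,0,0],[0.007,0.003,0,0],[0.003,0.006,0,0],[0,0,0,0]]';python3 -m inch '[[0,0,-0.03,0],[0,0,-0.04,0],[0,0,-0.04,0],[0,0,-0.04,0],[0,0,0,0]]' 0.0854
python3 - <<'E'
from h import *
togo((.442,-.3595,.2))
import pickle
o,c=shot("wrist"); save(c,"pics/w3.png"); pickle.dump((o,c),open("w3.pkl","wb"))
E
```

```text
t: 6.65
eef_pos: [0.4666, 0.0403, 0.0689]
tool_rot: [0.0, 0.995, 0.101, 0.001]
contact_force: [-0.1, 0.3, -0.1]
gripper_width: 0.003
grasp_force: 0.0
t: 7.15
eef_pos: [0.4688, 0.0422, 0.2236]
tool_rot: [-0.0, 0.995, 0.101, 0.005]
contact_force: [-0.1, -0.2, 0.5]
gripper_width: 0.85
grasp_force: 0.0
tcp [0.4688 0.0422 0.2236] tool x dir yaw 11.64 y dir yaw -78.36 shift mm [-107.6  388.    22.8]
```

View pics/w3.png

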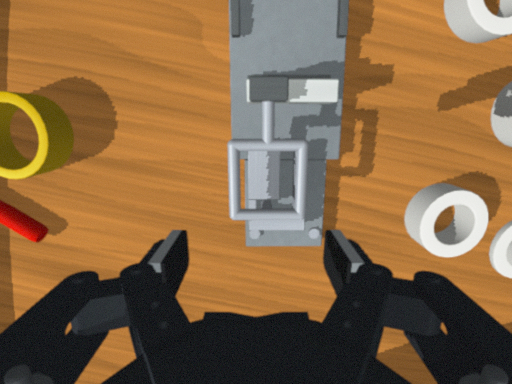

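The wrist view shows the loop seated in the notch, bar corners (233,146), (301,146), (300,213) and (236,213), with the jaw held open. Next, the collar.

```bash
python3 -m inch '[[-0.013,0.047,0,0],[-0.013,0.047,0,0],[-0.013,0.047,0,0],[-0.013,0.047,0,0],[-0.013,0.047,0,0],[-0.013,0.047,0,0],[-0.013,0.047,0,0],[-0.013,0.047,0,0],[-0.004,0.012,0.02,0],[0,0,0,0],[0,0,0,0]]'
python3 - <<'E'
from h import *
import pickle
o,c=pickle.load(open("w3.pkl","rb")); T=tool(o)@c["hand_eye"]
P=[world(c,v,.078,T) for v in [(233,146),(301,146),(300,213),(236,213)]]
print("loop",np.mean(P,0)); a=np.radians(11.76); u=np.array([np.cos(a),np.sin(a)]);n=np.array([-u[1],u[0]]); d=(np.mean(P,0)-[.5333,.0168,.078])[:2]; print("travel,pull",-d@u,d@n)
o,c=shot("wrist"); save(c,"pics/w4.png"); pickle.dump((o,c),open("w4.pkl","wb")); togo((.442,-.3595,.2))
E
```

```text
t: 8.3
eef_pos: [0.4378, -0.3592, 0.1969]
tool_rot: [-0.001, 0.995, 0.101, -0.001]
contact_force: [-0.2, 0.3, 0.1]
gripper_width: 1.001
grasp_force: 0.0
loop [0.47621103 0.02994351 0.078     ]
travel,pull 0.05321185655288219 0.024503078104709607
tcp [ 0.4385 -0.3589  0.1977] tool x dir yaw 11.71 y dir yaw -78.29 shift mm [ 3.3  1.3 -2.3]
```

View pics/w4.png

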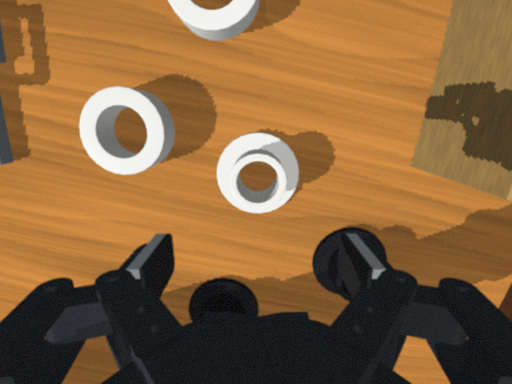

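Travel is 53 mm and pull 24 mm, so the jaw is locked. The collar's hub top is centred near (258,178), its flange near (258,173).

```bash
python3 - <<'E'
from h import *
import pickle
o,c=pickle.load(open("w4.pkl","rb")); T=tool(o)@c["hand_eye"]
h=world(c,(258,178),.05,T); f=world(c,(258,172.5),.009,T); print(h,f)
print([ (world(c,a,.05,T)-world(c,b,.05,T)).round(3) for a,b in [((229,178),(287,178))]])
m=(h+f)/2; togo((*m[:2],.035))
o,c=pickle.load(open("w3.pkl","rb")); T=tool(o)@c["hand_eye"]
for v in [(240,20),(338,20),(229,36),(347,36)]: print("cheek",world(c,v,.032,T).round(4))
E
```

```text
[ 0.443668   -0.36128148  0.05      ] [ 0.44120791 -0.36192876  0.009     ]
[array([-0.012,  0.058,  0.   ])]
tcp [ 0.4385 -0.3589  0.1977] tool x dir yaw 11.71 y dir yaw -78.29 shift mm [  3.4   3.8 162.7]
cheek [0.6297 0.0907 0.032 ]
cheek [ 0.6513 -0.0103  0.032 ]
cheek [0.612  0.0991 0.032 ]
cheek [ 0.6382 -0.0238  0.032 ]
```

```bash
python3 -m inch '[[0.003,0.004,0.04,0],[0,0,0.04,0],[0,0,0.04,0],[0,0,0.03,0],[0,0,0.014,0],[0,0,0,0],[0,0,0,0]]'
python3 -m inch '[[0,0,0,0],[0,0,0,0],[0,0,0,0],[0,0,0,0],[0,0,0,0],[0,0,0,0],[0,0,0,0],[0,0,0,0]]' 0.045 40
```

```text
t: 9.05
eef_pos: [0.4433, -0.364, 0.0356]
tool_rot: [0.0, 0.995, 0.102, 0.001]
contact_force: [0.9, 0.2, 0.2]
gripper_width: 0.994
grasp_force: 0.0
t: 9.85
eef_pos: [0.4431, -0.3644, 0.036]
tool_rot: [0.001, 0.995, 0.101, 0.001]
contact_force: [-1.0, 1.8, 6.4]
gripper_width: 0.673
grasp_force: 43.0
```

```bash
python3 -m inch '[[0,0,-0.02,0],[0,0,-0.04,0],[0,0,-0.045,0],[0,0,-0.045,0],[0,0,0,0]]'
python3 - <<'E'
from h import *
togo((.652,.0423,.18))
E
```

```text
t: 10.35
eef_pos: [0.4454, -0.3667, 0.1917]
tool_rot: [0.004, 0.995, 0.101, 0.005]
contact_force: [1.4, -0.4, -1.7]
gripper_width: 0.677
grasp_force: 43.8
tcp [ 0.4454 -0.3667  0.1917] tool x dir yaw 11.57 y dir yaw -78.43 shift mm [ 284.3 -359.4   10.9]
```

```bash
python3 -m inch '[[0.014,-0.018,0,0],[0.028,-0.036,0,0],[0.028,-0.036,0,0],[0.028,-0.036,0,0],[0.028,-0.036,0,0],[0.028,-0.036,0,0],[0.028,-0.036,0,0],[0.028,-0.036,0,0],[0.028,-0.036,0,0],[0.028,-0.036,0,0],[0.018,-0.018,0,0],[0,0,0,0]]'
python3 -m inch '[[0,0,0.04,0],[0,0,0.035,0],[0,0,0,0],[0,0,0,0]]'
python3 - <<'E'
from h import *
togo((.652,.0423,.056))
import pickle
o,c=shot("wrist"); _,s=shot("scene"); pickle.dump((o,c,s),open("w5.pkl","wb"))
im=np.zeros((600,800,3),np.uint8); im[:384,:512]=c["color"][:,:,::-1]; k=cv2.resize(s["color"][155:245,215:345,::-1],None,fx=2.2,fy=2.2,interpolation=cv2.INTER_CUBIC); im[:k.shape[0],514:800]=k
im=im[:390]; cv2.imwrite("pics/w5.png",im)
E
```

```text
t: 11.55
eef_pos: [0.6489, 0.0516, 0.1841]
tool_rot: [-0.001, 0.995, 0.104, 0.001]
contact_force: [-0.5, 0.5, -1.2]
gripper_width: 0.676
grasp_force: 43.6
t: 11.95
eef_pos: [0.6475, 0.0447, 0.1094]
tool_rot: [0.0, 0.995, 0.101, -0.001]
contact_force: [0.2, 0.4, -0.4]
gripper_width: 0.676
grasp_force: 43.5
tcp [0.6475 0.0447 0.1094] tool x dir yaw 11.54 y dir yaw -78.46 shift mm [ 4.   3.2 53.4]
```

View pics/w5.png

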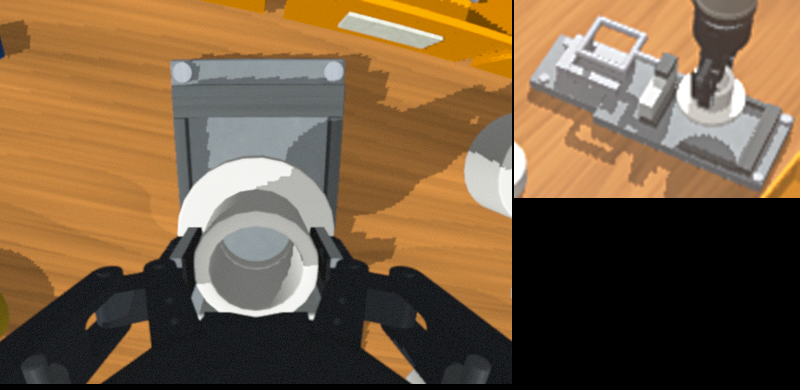

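```bash
python3 - <<'E'
from h import *
import pickle
o,c,s=pickle.load(open("w5.pkl","rb")); T=tool(o)@c["hand_eye"]
a=np.radians(11.7); u=np.array([np.cos(a),np.sin(a)]);n=np.array([-u[1],u[0]])
def p(name,v,z): w=world(c,v,z,T)[:2]; print(name,w.round(4),"long",(w@u).round(4),"lat",(w@n).round(4))
p("FL",(171,60),.02);p("FR",(344,60),.02);p("stopL",(190,116),.032);p("stopR",(328,116),.032);p("stop floor",(257,116),.038)
zf=o["eef_pos"][2]-.036+.010
p("flangeL",(178,225),zf);p("flangeR",(334,225),zf);p("flange front",(256,157),zf)
e=np.array(o["eef_pos"])[:2]; print("tcp",e@u,e@n); togo((.652,.0423,.056))
E
```

```text
FL [0.7401 0.1254] long 0.7501 lat -0.0272
FR [0.7654 0.0011] long 0.7497 lat -0.1541
stopL [0.7036 0.103 ] long 0.7099 lat -0.0418
stopR [0.7235 0.0054] long 0.7096 lat -0.1415
stop floor [0.7131 0.0556] long 0.7096 lat -0.0902
flangeL [0.6417 0.0895] long 0.6465 lat -0.0425
flangeR [ 0.6605 -0.0023] long 0.6463 lat -0.1362
flange front [0.6911 0.0518] long 0.6873 lat -0.0894
tcp 0.64309550875399 -0.08756066987208597
tcp [0.6493 0.0453 0.1115] tool x dir yaw 11.56 y dir yaw -78.44 shift mm [ 1.9  3.5 55.6]
```

```bash
python3 -m inch '[[0.004,0.002,0.015,0],[0,0,0.02,0],[0,0,0.01,0],[0,0,0.004,0],[0,0,0,0],[0,0,0,0]]'
python3 -m inch '[[0,0,0.003,0],[0,0,0,0]]';python3 -m inch '[[0,0,0.003,0],[0,0,0,0]]'
```

```text
t: 12.65
eef_pos: [0.6528, 0.0446, 0.061]
tool_rot: [-0.0, 0.995, 0.101, 0.001]
contact_force: [0.2, -0.9, -0.8]
gripper_width: 0.678
grasp_force: 43.6
t: 12.85
eef_pos: [0.6524, 0.0445, 0.0575]
tool_rot: [-0.0, 0.995, 0.101, 0.0]
contact_force: [-0.6, 0.2, -1.9]
gripper_width: 0.676
grasp_force: 43.6
t: 13.05
eef_pos: [0.6527, 0.0446, 0.0561]
tool_rot: [0.0, 0.995, 0.101, 0.0]
contact_force: [-4.7, -0.8, 10.5]
gripper_width: 0.673
grasp_force: 45.1
```

The collar landed at the expected height with a firm force. Release and lift.

```bash
python3 -m inch '[[0,0,-0.001,0],[0,0,0,0],[0,0,0,0],[0,0,0,0],[0,0,0,0],[0,0,0,0]]' 0.082
python3 -m inch '[[0,0,-0.02,0],[0,0,-0.04,0],[0,0,-0.04,0],[0,0,-0.04,0],[0,0,0,0],[0,0,0,0]]'
python3 - <<'E'
from h import *
togo((.4763,.030,.2))
import pickle
o,c=shot("wrist"); save(c,"pics/w6.png"); pickle.dump((o,c),open("w6.pkl","wb"))
E
```

```text
t: 13.65
eef_pos: [0.6522, 0.0445, 0.0551]
tool_rot: [0.0, 0.995, 0.101, -0.0]
contact_force: [-0.2, -0.4, -0.4]
gripper_width: 0.961
grasp_force: 0.0
t: 14.25
eef_pos: [0.6528, 0.0445, 0.1964]
tool_rot: [0.0, 0.995, 0.101, 0.001]
contact_force: [-0.4, -0.7, -1.1]
gripper_width: 0.96
grasp_force: 0.0
tcp [0.6528 0.0445 0.1964] tool x dir yaw 11.59 y dir yaw -78.41 shift mm [-175.8  -21.2   -4. ]
```

View pics/w6.png

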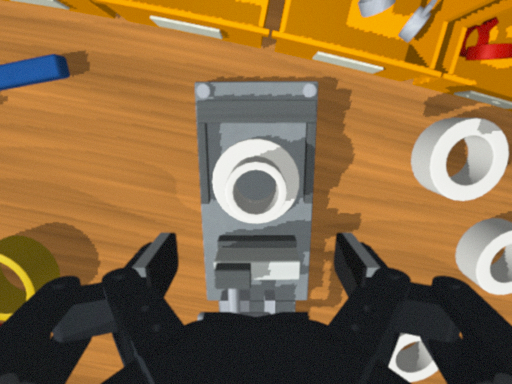

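The collar sits flat in the nest (flange 212–299 px, between the cheeks), with the jaw still back. Next, the loop at (0.476, 0.030).

```bash
python3 -m inch '[[-0.022,-0.003,0,0],[-0.044,-0.005,0,0],[-0.044,-0.005,0,0],[-0.044,-0.005,0,0],[-0.022,-0.003,0,0],[0,0,0,0],[0,0,0,0],[0,0,0,0]]' 0
python3 - <<'E'
from h import *
import pickle
o,c=pickle.load(open("w6.pkl","rb")); T=tool(o)@c["hand_eye"]
a=np.radians(11.7); u=np.array([np.cos(a),np.sin(a)]);n=np.array([-u[1],u[0]])
w=world(c,(256,181),.027,T)[:2]; print("collar station",w@u-.590,w@n+.091)
togo((.4763,.030,.068))
E
```

```text
t: 15.1
eef_pos: [0.4764, 0.0298, 0.1948]
tool_rot: [-0.0, 0.995, 0.101, -0.0]
contact_force: [-0.9, 0.5, -1.2]
gripper_width: -0.002
grasp_force: 0.0
collar station 0.055934733232568035 0.0005656845730394322
tcp [0.4764 0.0298 0.1948] tool x dir yaw 11.6 y dir yaw -78.4 shift mm [  0.   -0.2 126.8]
```

```bash
python3 -m inch '[[0,0,0.045,0],[0,0,0.045,0],[0,0,0.027,0],[0,0,0.01,0],[0,0,0,0]]'
python3 -m inch '[[-0.008,0,0,0],[-0.008,0,0,0],[-0.006,0,0,0],[-0.004,0,0,0],[-0.003,0,0,0],[0,0,0,0]]'
python3 - <<'E'
from h import *
togo((.4539,.0007,.068))
E
```

```text
t: 15.6
eef_pos: [0.4754, 0.0298, 0.067]
tool_rot: [-0.0, 0.995, 0.101, -0.001]
contact_force: [-0.4, -0.3, -0.0]
gripper_width: -0.002
grasp_force: 0.0
t: 16.2
eef_pos: [0.4504, 0.0243, 0.07]
tool_rot: [-0.0, 0.995, 0.101, 0.004]
contact_force: [7.2, 1.3, -6.2]
gripper_width: 0.004
grasp_force: 3.8
tcp [0.4504 0.0243 0.07  ] tool x dir yaw 11.59 y dir yaw -78.41 shift mm [-1.4 23.8  2. ]
```

```bash
python3 -m inch '[[0,0.008,0,0],[0,0.008,0,0],[0,0.008,0,0],[0,0.008,0,0],[0,0.004,0,0],[0,0,0,0]]'; python3 -m inch '[[0,0.003,0,0],[0,0,0,0]]'; python3 -m inch '[[0,0.003,0,0],[0,0,0,0]]'
```

```text
t: 16.8
eef_pos: [0.4585, -0.01, 0.0705]
tool_rot: [-0.001, 0.995, 0.101, 0.005]
contact_force: [6.7, 3.9, -0.9]
gripper_width: -0.003
grasp_force: 3.8
t: 17.0
eef_pos: [0.459, -0.0117, 0.0705]
tool_rot: [-0.001, 0.995, 0.102, 0.005]
contact_force: [6.4, 7.6, -0.4]
gripper_width: 0.001
grasp_force: 6.1
t: 17.2
eef_pos: [0.4592, -0.012, 0.0705]
tool_rot: [-0.002, 0.995, 0.103, 0.005]
contact_force: [5.9, 16.1, 0.8]
gripper_width: -0.001
grasp_force: 10.3
```

```bash
python3 -m inch '[[0.006,0,0,0],[0.006,0,0,0],[0.006,-0.003,0,0],[0.006,-0.003,0,0],[0.006,-0.003,0,0],[0.006,-0.003,0,0],[0,0,0,0]]'; python3 -m inch '[[0.005,0,0,0],[0.005,-0.001,0,0],[0.005,0,0,0],[0.005,0,0,0],[0,0,0,0],[0,0,0,0]]'
```

```text
t: 17.9
eef_pos: [0.4907, 0.0022, 0.0693]
tool_rot: [-0.0, 0.995, 0.101, 0.002]
contact_force: [6.5, 0.1, 2.9]
gripper_width: 0.001
grasp_force: 3.0
t: 18.5
eef_pos: [0.5074, 0.0067, 0.068]
tool_rot: [0.0, 0.995, 0.101, -0.001]
contact_force: [-0.1, 0.3, 0.1]
gripper_width: 0.001
grasp_force: 0.0
```

```bash
python3 -m inch '[[0.005,0,0,0],[0,0,-0.03,0],[0,0,-0.04,0],[0,0,-0.04,0],[0,0,-0.03,0],[0,0,0,0],[0,0,0,0]]'
python3 - <<'E'
from h import *
import pickle
o,c=shot("wrist"); save(c,"pics/w7.png"); pickle.dump((o,c),open("w7.pkl","wb")); togo((.5,0,.2))
E
```

```text
t: 19.2
eef_pos: [0.513, 0.0077, 0.2087]
tool_rot: [0.0, 0.995, 0.101, 0.001]
contact_force: [-0.4, 0.3, 0.1]
gripper_width: 0.003
grasp_force: 0.0
tcp [0.5123 0.0076 0.2077] tool x dir yaw 11.6 y dir yaw -78.4 shift mm [-13.5   5.    7.7]
```

View pics/w7.png

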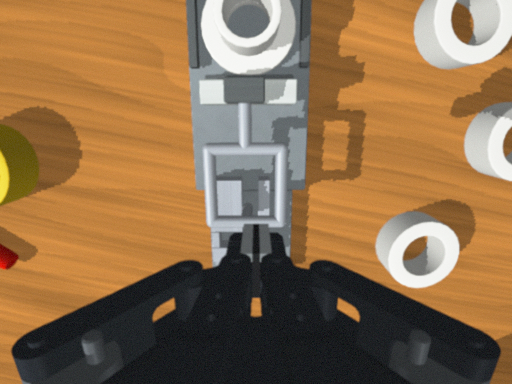

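```bash
python3 - <<'E'
from h import *
import pickle
o,c=pickle.load(open("w7.pkl","rb")); T=tool(o)@c["hand_eye"]
P=[world(c,v,.078,T) for v in [(209,149),(284,149),(282,220),(211,220)]]
a=np.radians(11.7); u=np.array([np.cos(a),np.sin(a)]);n=np.array([-u[1],u[0]]); d=(np.mean(P,0)-[.5333,.0168,.078])[:2]; print("travel,pull",-d@u,d@n)
w=world(c,(248.5,30),.03,T)[:2]; e=world(c,(249,74),.027,T)[:2]; print("collar",e@u-.590+.048,w@n+.091)
E
```

```text
travel,pull 0.019921373355867255 0.002669294981674405
collar 0.07198333777525241 8.109172775597195e-05
```

Travel is 20 mm, pull about 2.7 mm, and the collar is at (72, 0). Everything is within tolerance and the arm is clear, so I'm handing in.

```bash
python3 -c "
from station import bot
print(bot.hand_in())"
```

```text
the job is handed in; nothing more can be done
None
```

The job is handed in: the collar is clamped flange down against the end stop with the loop back in line (last picture: jaw travel about 20 mm, loop offset about 3 mm), at about 19 s of the 64 s; the hand-in returned no verdict.

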